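Refit the greased taper plug in the suction table's outlet tap

ROBOT

A 7-joint arm with a two-finger parallel gripper is mounted at the origin on the work surface. World frame = base frame: x ahead of the robot, y to its left, z up, the work surface at z = 0. Lengths are in m, angles in rad, forces in N, time in s.
With the tool pointing down it reaches from about 0.4 to 0.85 m from the base axis. Payload 4.5 kg.
Tool frame: the origin (TCP) lies on the centre line of the jaws, within the pads' length; the fingertips stand r.tip_extent ahead of it and the grasp point (between the pads) is the TCP (r.tip_extent is the distance from the TCP to the fingertips, in m); z points along the fingers, y is the line along which they close (so a half turn about z gives the same grasp; the last joint's range is limited). The gripper opens to 88 mm and grips with 3 to 60 N. Pads are 18 mm wide; open, the fingers measure 123 mm over their backs; the gripper's body (75 mm by 187 mm) begins 45 mm behind the grasp point.
Start: joints at [1.346, 0.689, -0.195, 1.565, 0.157, 0.902, -0.215], TCP at [0.16, -0.604, 0.258] pointing down, gripper open.
Joint ranges: [-3.01, 3.01], [-0.46, 2.08], [-1.47, 1.51], [0.13, 2.56], [-1, 4.14], [0.04, 2.09], [-2.66, 2.66]. Speed limits (rad/s): [2.57, 2.57, 3.14, 3.14, 3.14, 3.14, 3.14].

INTERFACE

Orientations are given as a unit quaternion [x, y, z, w].
In Python, from plant import sensors, vision, finish_job, r gives the robot as it stands. The module is installed in compiled form; this text tells all that it offers.
- The arm moves only by the tool step_arm, never from a script. Its argument "steps" is a list of rows, each a list of 2 entries, a list of its own where there are three numbers: the shift along the tool's x, y, z in cm, then the turn, a rotation vector about the tool's x, y, z in degrees. A call has 1 to 12 rows; each row shifts and turns the commanded pose from where the row before left it, along the tool's axes as they then stand; what a row does not reach is not made up. A row lasts 1/8 s, in which the tool goes at most 62.5 mm and 10.7 degrees, less where a joint would pass 70% of its speed; a pose out of reach is approached as far as the arm can. A call with a gripper value outside its range is refused whole. "claw" is the opening, from -1 (shut) to 1 (fully open), set as the call begins (left out, the last holds). The fingers move at their own pace and stop on an object; "grip_force" is the grip in N (left out, the last holds). Time passes only in rows, so rows that do not move let the fingers close. It gives the time, the measured TCP pose, the force, the opening and the grip force at its end, in the units of the state.
- sensors.get_state(): the state, without advancing time (a new reading comes with each control period).
- vision.snapshot(name): name is "scene" or "side" or "wrist"; returns a dict with "img" (420x560x3 uint8, red, green, blue), "fx", "fy", "cx", "cy" (pixels), "position" and "rotation" of the camera in the world. Camera axes: x right, y down, z forward; pixel columns grow to the right and rows downward; lengths in m; the calibration is good to about 2 mm. A picture is of the moment at which its call begins. There is no depth.
- finish_job(): hands the job in; it is judged then, once.
The state is a dict: "clock": time; "q": joint angles; "qd": joint speeds; "joint_torque": joint torques, N m; "tool_pos": TCP position; "eef_rot": TCP orientation; "contact_force": force on the tool from outside, world axes, zero at the start; "moment": the same for the moment, N m; "opening": opening from 0.0 (shut) to 1.0 (fully open); "finger_force": force on a finger pad.
Only numpy, scipy, OpenCV 4.12 (cv2) and the standard library are available. Lean on these libraries where they do the work, as an engineer would, in place of code of your own. Each camera call takes 0.05 s, during which the arm holds its last target. There are 200 camera calls.

TASK

The suction table's outlet tap has been stripped and greased: take its brass plug from the steel dish, lower it small end first into the tap's barrel with the tee across the pipe (shut), and press it home for a moment with a steady push of about a kilogram (10 N), not much more and not sideways, so that the taper beds without jamming. Then ease off to a light touch and, still seated, swing the tee about half-way (45 degrees) towards open and back to shut to check that it turns freely. Leave the plug fully home, upright, shut and let go of, with the other things on the table undisturbed.

Things in the scene. Friction and masses are not known exactly. Their poses are not given: they have to be found in the camera images.
- plug: Loose brass tap plug, 0.22 to 0.35 kg, 77 mm tall, upright on its small end in the dish. Bottom up: round taper, 23 mm diameter at the small end (last 2 mm chamfered to 20 mm), growing evenly to 32 mm at 45 mm height; 11 mm square shank to 61 mm; tee bar 64 long, 12 thick, 16 high. Origin: centre of the small end's underside; z up the axis; x along the bar (a half turn makes no difference)
- tee (a point): Centre of the plug's tee bar, 69 mm above the plug's origin, same axes. Grip the bar across its 12 mm thickness from above; the top of the taper lies 24 mm below this point, so fingertips must stay above that. Bar along the pipe is open, bar across the pipe is shut
- tap: Fixed outlet tap of the suction table: upright brass barrel, 49 mm over its rim, on a level 30 mm brass pipe. Origin: on the table under the barrel's axis; z up; x along the pipe to the suction box (250 x 300 mm, 67 mm high with the panel on it), whose near wall is 87 mm from the axis; bare hose tail to 80 mm the other way. Bore: open taper with white lining, greased (friction about 0.2)
- tap_mouth (a point): Centre of the bore's mouth, 60 mm above the tap's origin, same axes. Bore: 30 mm diameter here, 22 mm at its foot, 40 mm lower. Home, the plug's origin nominally lies 35 mm below this point, but the lining is worn: up to 3 mm more or less, told only by feel. 1 mm off-centre, one side touches 10 mm early. The taper multiplies a push 3 to 4 times, and up to 10 times if turned while pushed
- dish: Loose round steel dish, 112 mm over the rim, 14 mm high, floor 4 mm thick, with the plug standing near its middle. Origin: centre of its underside
- tape: Loose roll of masking tape lying flat, 100 mm diameter, 24 mm high; leave it alone. Origin: centre of its underside
- grease: Loose white grease jar with a black lid, 48 mm diameter, 46 mm high; leave it alone. Origin: centre of its underside
- spray: Loose clear spray bottle, 44 mm diameter, 124 mm high; leave it alone. Origin: centre of its underside
Not all that is in view belongs to the job. Several things look just like the plug: the one meant starts nearest to the robot's base.

How it is judged:
On the way, in this order (a step that is already met when the one before it is completed fails the run):
1. the plug stands in the barrel, tee across the pipe, and is pressed home: the taper bears with at least 22 N in all for 0.3 s (a push of 6 to 7 N; the taper multiplies it 3 to 4 times) (horizontal distance between plug and tap below 0.002 m and z of plug in the frame of tap between 0.0203 and 0.0297 m and angle between plug's own z axis and vertical below 0.05 rad and angle between the x axis of plug and the y axis of tap, either way round below 0.25 rad and contact force between plug and tap above 22 N), for 0.3 s.
2. still seated, the tee is swung at least 35 degrees from across the pipe (angle between the x axis of plug and the y axis of tap, either way round above 0.61 rad and z of plug in the frame of tap below 0.0297 m and angle between plug's own z axis and vertical below 0.06 rad), for 0.1 s.
At the end, for the whole second after the job is handed in: The plug stands released and still in the barrel: on the barrel's axis within 2 mm, upright within 2.3 degrees, its origin 20.3 to 29.7 mm above the tap's origin (home for every wear of the lining), its tee across the pipe within 10 degrees (horizontal distance between plug and tap below 0.002 m and z of plug in the frame of tap between 0.0203 and 0.0297 m and angle between plug's own z axis and vertical below 0.04 rad and angle between the x axis of plug and the y axis of tap, either way round below 0.17 rad and linear speed of plug below 0.01 m/s); the robot touches nothing.
It fails at once if the taper bears on the barrel with more than 70 N in all (a straight push of about 18 to 24 N, or 7 N while turning) (contact force between plug and tap above 70 N).
It fails at once if the tape is moved over 20 mm (distance of tape from where it was at the start of the episode above 0.02 m).
It fails at once if the grease jar is moved over 20 mm (distance of grease from where it was at the start of the episode above 0.02 m).
It fails at once if the spray bottle is moved over 20 mm (distance of spray from where it was at the start of the episode above 0.02 m).
It fails at once if the dish is moved over 40 mm (distance of dish from where it was at the start of the episode above 0.04 m).
It also fails if it takes over 48 s, if anything falls off the work surface, if the arm or the gripper's body presses on something with over 40 N, if the wrist force passes 120 N, or if a joint passes its speed limit or range.

## Working session

There is one attempt and no reset: what is moved stays moved. The work goes in short steps, Python scripts to look and compute and a tool call to move; the robot and the scene stay as the last step left them, time stands still between calls to the robot, and variables do not carry over. Pictures are saved under pics/ and viewed, at most 13 in all, crops included, and the job is handed in when it is done.

Besides the shell and the picture viewer there is one more tool, called after "Emit:" as name([rows], argument=value, ...), one row to a line, values as JSON. step_arm: Moves the arm, as the interface text tells. Its arguments: {"type":"object","properties":{"steps":{"type":"array"},"claw":{"type":"number"},"grip_force":{"type":"number"}},"required":["steps"]}

```bash
mkdir -p pics; cat > h.py <<'E'
import numpy as np, cv2, pickle
from plant import sensors, vision, finish_job, r
from scipy.spatial.transform import Rotation as R
def snap(n,f):
    s=vision.snapshot(n); cv2.imwrite('pics/'+f+'.png',s['img'][:,:,::-1]); pickle.dump(s,open('pics/'+f+'.pkl','wb')); return s
def load(f): return pickle.load(open('pics/'+f+'.pkl','rb'))
def rot(s):
    a=np.array(s['rotation'],float)
    return a if a.shape==(3,3) else R.from_quat(a).as_matrix()
def ray(s,u,v):
    d=rot(s)@np.array([(u-s['cx'])/s['fx'],(v-s['cy'])/s['fy'],1]); return np.array(s['position'],float),d/np.linalg.norm(d)
def plane(s,u,v,z):
    p,d=ray(s,u,v); return p+d*(z-p[2])/d[2]
def proj(s,P):
    c=rot(s).T@(np.array(P)-np.array(s['position'])); return np.array([s['fx']*c[0]/c[2]+s['cx'],s['fy']*c[1]/c[2]+s['cy']])
E
python3 - <<'E'
from h import *
for n in ['scene','side','wrist']:
    s=snap(n,n+'0'); print(n,s['position'],s['rotation'],s['fx'])
a,b=load('scene0')['img'],load('side0')['img']
st=sensors.get_state();print(st,r.tip_extent)
E
```

```text
scene [ 1.26180071 -0.2253875   0.7225362 ] [ 0.74076196  0.51243667 -0.25547099 -0.35130463] 389.04778807041936
side [0.26348402 0.70830142 0.84857138] [-0.16280658  0.92021867 -0.35202828  0.05260905] 379.56153276006626
wrist [ 0.22946681 -0.58449732  0.383713  ] [ 0.78454243 -0.60393618 -0.08653873  0.11074889] 363.3599086808516
{'clock': 0.15, 'q': array([ 1.34580914,  0.68980683, -0.19451275,  1.56605476,  0.15727193,
        0.90251744, -0.21508726]), 'qd': array([ 0.00199862, -0.00328195, -0.00157381, -0.00368595,  0.00141376,
        0.00090426, -0.00032103]), 'joint_torque': array([-1.62211589e-03, -5.27858484e+01, -1.26856439e+00, -1.53585774e+01,
       -5.25629951e-02,  3.94244169e-03,  1.24732746e-04]), 'tool_pos': array([ 0.15979599, -0.60377157,  0.25709762]), 'eef_rot': array([ 9.91637292e-01,  1.29054215e-01, -1.34674798e-04, -6.87520032e-04]), 'contact_force': array([-0.52284658, -0.65181697, -0.15854229]), 'moment': array([ 0.02843929, -0.03514906, -0.02047924]), 'finger_force': 0.0, 'opening': 1.0009172555906622} 0.019
```

View pics/scene0.png

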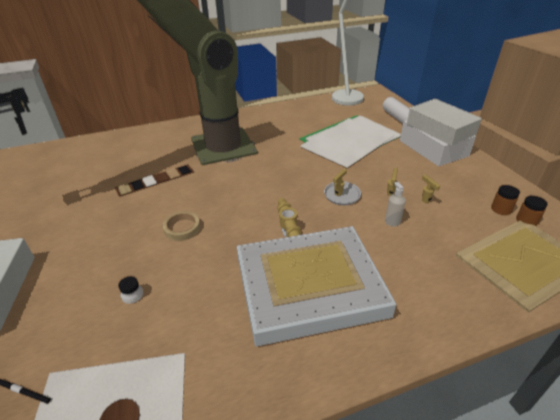

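View pics/side0.png

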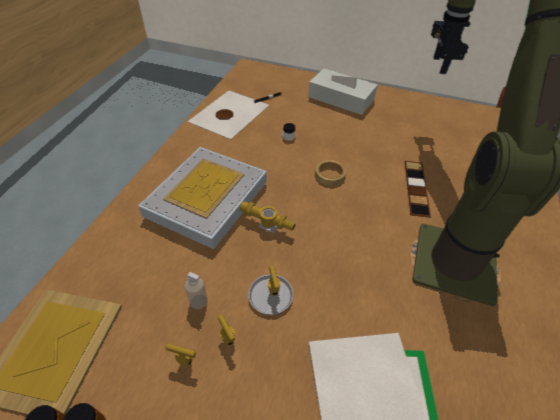

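The candidates for the plug in the scene view are the one in the dish at (340,183), a loose one at (392,185) and a loose one at (429,190). In the side view these are (273,280), (228,330) and (182,353). The dish one is nearest the base, so I choose it. The tap is at scene (290,217) and side (267,215), with its pipe running to the suction box.

```bash
python3 - <<'E'
from h import *
a,b=load('scene0')['img'],load('side0')['img']
def c(im,u,v,w=50,h=37): return cv2.resize(im[v-h:v+h,u-w:u+w],(400,296),interpolation=cv2.INTER_CUBIC)
o=np.vstack([np.hstack([c(a,340,185),c(b,272,290)]),np.hstack([c(a,290,218),c(b,268,217)])])
cv2.imwrite('pics/crop1.png',o[:,:,::-1])
for n,u,v in (('scene0',340,178),('side0',273,275),('scene0',392,180),('side0',228,325),('scene0',289,213),('side0',267,213)): print(n,u,v,plane(load(n),u,v,.06).round(3))
E
```

```text
scene0 340 178 [0.421 0.265 0.06 ]
side0 273 275 [0.434 0.242 0.06 ]
scene0 392 180 [0.487 0.402 0.06 ]
side0 228 325 [0.482 0.396 0.06 ]
scene0 289 213 [0.518 0.064 0.06 ]
side0 267 213 [0.519 0.06  0.06 ]
```

View pics/crop1.png

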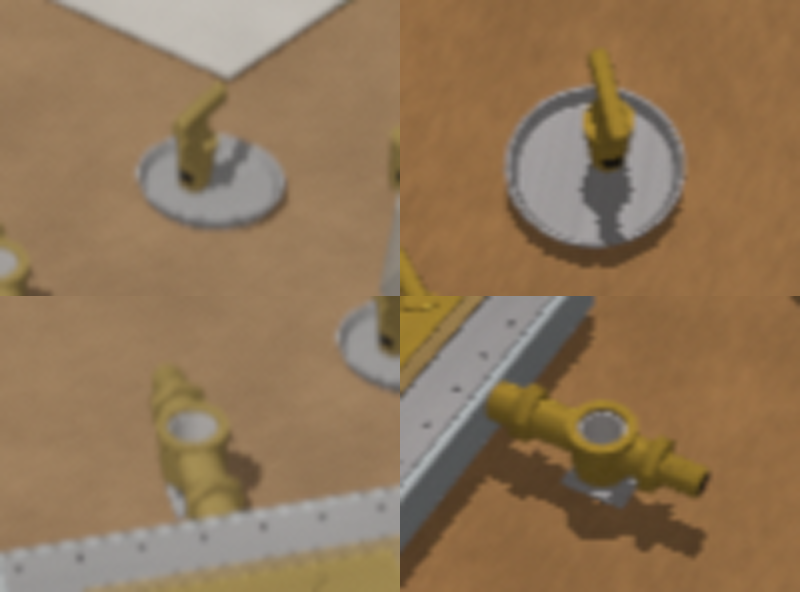

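The crops confirm that the dish plug stands upright with a black mark at its foot, and show the tap's bore with its white lining. Next I triangulate these points.

```bash
cat >> h.py <<'E'
def tri(a,b):
    (p,d),(q,e)=a,b
    t=np.linalg.lstsq(np.c_[d,-e],q-p,rcond=None)[0]; A=p+d*t[0];B=q+e*t[1]; return (A+B)/2,np.linalg.norm(A-B)
E
python3 - <<'E'
from h import *
a,b=load('scene0'),load('side0')
def A(x,y,u,v): return u-50+x/4,v-37+y/4
P=lambda s,x,y,u,v: ray(s,*A(x,y,u,v))
print('tee',tri(P(a,202,113,340,185),P(b,205,80,272,290)))
e1=plane(a,*A(180,130,340,185),.079);e2=plane(a,*A(222,92,340,185),.079)
f1=plane(b,*A(198,55,272,290),.079);f2=plane(b,*A(217,107,272,290),.079)
print('bar',e1,e2,np.degrees(np.arctan2(*(e2-e1)[[1,0]])),f1,f2,np.degrees(np.arctan2(*(f2-f1)[[1,0]])))
print('mouth',tri(P(a,195,132,290,218),P(b,203,132,268,217)))
h1=plane(b,*A(300,183,268,217),.035);h2=plane(b,*A(103,104,268,217),.035)
print('pipe',h1,h2,np.degrees(np.arctan2(*(h2-h1)[[1,0]])))
s=sensors.get_state();w=load('wrist0');T=R.from_quat(s['eef_rot']).as_matrix()
print('cam in tool',T.T@(np.array(w['position'])-s['tool_pos']),(T.T@rot(w)).round(3))
print('dish', plane(a,*A(212,180,340,185),.014),plane(b,*A(195,165,272,290),.014))
print('spray', plane(a,396,221,0))
E
```

```text
tee (array([0.43376643, 0.25320124, 0.07985476]), np.float64(0.010698951714198388))
bar [0.45155013 0.23196011 0.079     ] [0.41888707 0.28290798 0.079     ] 122.66423942289168 [0.44091568 0.23295086 0.079     ] [0.41784445 0.2628503  0.079     ] 127.65476770754141
mouth (array([0.51652249, 0.06081215, 0.05852516]), np.float64(0.006849546759686766))
pipe [0.44244201 0.05849115 0.035     ] [0.59984025 0.03813235 0.035     ] -7.370050749155476
cam in tool [ 0.07227198 -0.00097703 -0.12662062] [[-0.    -0.961 -0.278]
 [ 1.    -0.    -0.001]
 [ 0.001 -0.278  0.961]]
dish [0.43783599 0.270903   0.014     ] [0.42944419 0.2686722  0.014     ]
spray [0.593383   0.35760888 0.        ]
```

Emit:
step_arm([
  [[5.1,-0.6,0],[0,0,-5.45]],
  [[5.1,-0.6,0],[0,0,-5.45]],
  [[5.1,-0.6,0],[0,0,-5.45]],
  [[5.1,-0.6,0],[0,0,-5.45]],
  [[5.1,-0.6,0],[0,0,-5.45]],
  [[5.1,-0.6,0],[0,0,-5.45]],
  [[5.1,-0.6,0],[0,0,-5.45]],
  [[5.1,-0.6,0],[0,0,-5.45]],
  [[5.1,-0.6,0],[0,0,-5.45]],
  [[5.1,-0.6,0],[0,0,-5.45]],
  [[5.1,-0.6,0],[0,0,-5.45]],
  [[5.1,-0.6,0],[0,0,-5.45]],
], claw=1, grip_force=15)

```text
clock: 1.65
tool_pos: [0.5235, -0.1458, 0.2576]
eef_rot: [0.764, 0.645, 0.0, 0.0]
contact_force: [-0.8, 0.5, 0.7]
opening: 1.003
finger_force: 0.0
```

```bash
cat >> h.py <<'E'
def head(s): 
    x=R.from_quat(s['eef_rot']).as_matrix()[:,0]; return np.degrees(np.arctan2(x[1],x[0]))
def to(P,h=None):
    s=sensors.get_state();T=R.from_quat(s['eef_rot']).as_matrix()
    print('pos',s['tool_pos'].round(4),'head',head(s).round(2),'tilt',T[:,2].round(4),'t',s['clock'],'F',s['contact_force'].round(2))
    print('shift cm',(T.T@(np.array(P)-s['tool_pos'])*100).round(2), 'turn z',None if h is None else (head(s)-h).round(2))
E
python3 -c "
from h import *
snap('wrist','w1')
to([.433,.253,.18],124)"
```

```text
pos [ 0.5248 -0.1364  0.2582] head 81.2 tilt [ 0.002   0.0071 -1.    ] t 1.7 F [0.98 6.27 1.36]
shift cm [ 37.02 -15.03   8.08] turn z -42.8
```

View pics/w1.png

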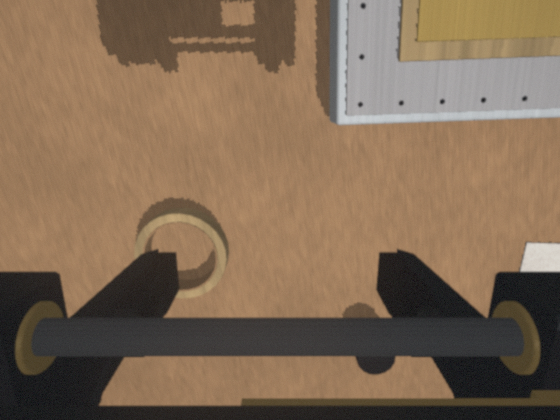

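The wrist view looks ahead along tool +x, up in the image. It shows the tape at (180,255) and the box corner at (340,120). I'll pause short of the tap to measure it on the way.

Emit:
step_arm([
  [[5.3,-0.3,0],[0,0,-0.5]],
  [[5.3,-0.3,0],[0,0,-0.5]],
  [[2.5,0,0],[0,0,0]],
  [[0,0,0],[0,0,0]],
])

```text
clock: 2.2
tool_pos: [0.5386, -0.0151, 0.2577]
eef_rot: [0.758, 0.653, 0.0, -0.0]
contact_force: [-0.2, -0.4, 0.7]
opening: 0.999
finger_force: 0.0
```

```bash
python3 -c "
from h import *
s=snap('wrist','w2')
to([.433,.253,.18],124)
print(proj(s,[.517,.061,.06]),s['position'])"
```

```text
pos [ 0.5384 -0.0175  0.2575] head 81.28 tilt [-6.e-04 -8.e-04 -1.e+00] t 2.25 F [ 0.11 -0.37  0.31]
shift cm [ 25.15 -14.51   7.74] turn z -42.72
[238.91759782 102.87080357] [0.54956351 0.05675495 0.38451908]
```

View pics/w2.png

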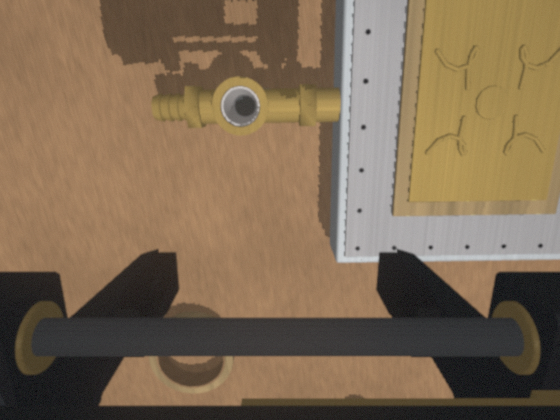

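The tap is seen from above, with its rim at (240,105). The pipe runs from (155,108) to (338,105).

```bash
python3 - <<'E'
from h import *
s=load('w2');im=s['img'];hsv=cv2.cvtColor(im,cv2.COLOR_RGB2HSV)
roi=np.zeros(im.shape[:2],np.uint8);roi[60:150,145:337]=1
H,S,V=cv2.split(hsv)
print('brass',hsv[105,285],hsv[85,222],'wood',hsv[180,200],'bore',hsv[105,228],hsv[105,245])
m=((H>=20)&(H<34)&(S>110)&(V>60)).astype(np.uint8)*roi
m=cv2.morphologyEx(m,cv2.MORPH_OPEN,np.ones((3,3)))
cs,hi=cv2.findContours(m,cv2.RETR_CCOMP,cv2.CHAIN_APPROX_NONE)
for c,h in zip(cs,hi[0]):
    if cv2.contourArea(c)>150:
        print('hole' if h[3]>=0 else 'outer',cv2.contourArea(c),cv2.boundingRect(c),cv2.minEnclosingCircle(c),cv2.fitEllipse(c))
        if h[3]>=0:
            (u,v)=cv2.fitEllipse(c)[0];print('mouth',plane(s,u,v,.06))
# outer rim: top+bottom contour points away from pipe
ol=max([c for c,h in zip(cs,hi[0]) if h[3]<0],key=cv2.contourArea)[:,0]
p=ol[(abs(ol[:,0]-240)<19)].astype(np.float32)
e=cv2.fitEllipse(p);print('rim',e,plane(s,*e[0],.06))
# pipe edges
for z in (.03,.035,.04):
  pts=[]
  for u in list(range(275,295))+list(range(208,213)):
    v=np.where(m[:,u])[0]; pts.append(plane(s,u,(v.min()+v.max())/2,z)[:2])
  l=cv2.fitLine(np.array(pts,np.float32),cv2.DIST_HUBER,0,.01,.01).ravel();print('pipe dir',z,np.degrees(np.arctan2(l[1],l[0])),l)
# pose of box edge
e=[plane(s,u,v,.067) for u,v in ((340,250),(340,150),(340,30))]
cv2.imwrite('pics/m.png',m*255)
E
```

```text
brass [ 20 126 176] [ 21 125 171] wood [ 14 106 166] bore [  4  14 130] [ 9 29 61]
outer 6346.5 (152, 77, 185, 58) ((244.54347229003906, 105.0), 92.67855834960938) ((247.6285400390625, 105.61278533935547), (47.730777740478516, 182.4757080078125), 89.53421020507812)
hole 1427.5 (219, 84, 43, 45) ((239.5, 106.0), 22.455610275268555) ((239.8036651611328, 105.69406127929688), (41.91717529296875, 43.4270133972168), 166.49267578125)
mouth [0.51733882 0.05858745 0.06      ]
rim ((239.6085968017578, 105.31487274169922), (55.59382247924805, 57.040775299072266), 146.68016052246094) [0.51722853 0.05892179 0.06      ]
pipe dir 0.03 -7.618909 [ 0.99117184 -0.13258351  0.53592616  0.05564249]
pipe dir 0.035 -7.618875 [ 0.9911719  -0.13258292  0.5361185   0.05565818]
pipe dir 0.04 -7.6189184 [ 0.99117184 -0.13258368  0.53631085  0.05567387]
```

Emit:
step_arm([
  [[5,-1,0],[0,0,-8]],
  [[5,0,0],[0,0,-8]],
  [[5,0,0],[0,0,-8]],
  [[3,-3,0],[0,0,-8]],
  [[0,0,0],[0,0,-8]],
  [[0,0,0],[0,0,-2]],
])

```text
clock: 3.0
tool_pos: [0.4943, 0.152, 0.2574]
eef_rot: [0.477, 0.879, -0.001, 0.0]
contact_force: [-0.2, 0.0, -0.6]
opening: 1.003
finger_force: 0.0
```

```bash
python3 -c "
from h import *
to([.433,.253,.16],124)"
```

```text
pos [0.4943 0.152  0.2574] head 123.08 tilt [-3.0e-04 -1.7e-03 -1.0e+00] t 3.0 F [-0.19  0.   -0.64]
shift cm [11.82  0.38  9.73] turn z -0.92
```

Emit:
step_arm([
  [[3.5,0.2,0],[0,0,-1]],
  [[3.5,0.2,0],[0,0,0]],
  [[0,0,0],[0,0,0]],
])

```text
clock: 3.38
tool_pos: [0.458, 0.2159, 0.2579]
eef_rot: [0.468, 0.884, 0.0, -0.0]
contact_force: [0.4, 0.3, 0.2]
opening: 1.004
finger_force: 0.0
```

```bash
python3 -c "
from h import *
s=snap('wrist','w3')
to([.433,.253,.16],124)
print(proj(s,[.433,.253,.08]),s['position'])
im=cv2.resize(s['img'],(784,588));cv2.imwrite('pics/w3b.png',im[:,:,::-1])"
```

```text
pos [0.4589 0.2141 0.2577] head 124.12 tilt [ 4.e-04 -8.e-04 -1.e+00] t 3.425 F [ 0.04  0.71 -0.27]
shift cm [4.68 0.04 9.76] turn z 0.12
[276.21759284 136.59765897] [0.41788528 0.27605474 0.38468608]
```

View pics/w3b.png

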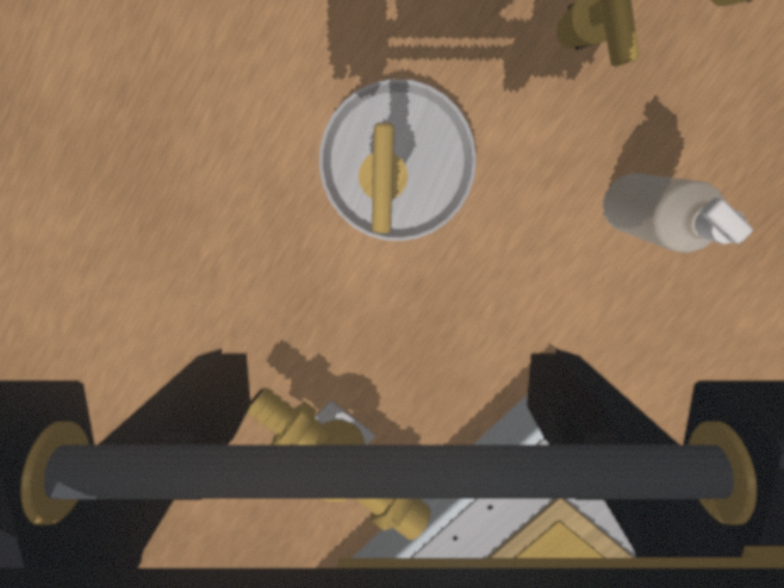

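The bar runs from (383,122) to (382,233) in this 1.4x picture. The dish is at (398,160), the bottle at about (650,210), and the lookalike plugs are clear at the top right.

```bash
python3 - <<'E'
from h import *
s=load('w3');im=s['img'];H,S,V=cv2.split(cv2.cvtColor(im,cv2.COLOR_RGB2HSV))
m=((H>=17)&(H<34)&(S>90)&(V>60)).astype(np.uint8)
roi=np.zeros_like(m);roi[60:168,237:330]=1
m*=roi
n,l,st,c=cv2.connectedComponentsWithStats(m);k=1+st[1:,4].argmax();m=(l==k).astype(np.uint8);print(st[k])
rows=[v for v in range(*(st[k][1]+np.array([3,st[k][3]-3])))if m[v].sum()<18]
pts=np.array([[np.where(m[v])[0].mean(),v] for v in rows],np.float32);f=cv2.fitLine(pts,cv2.DIST_HUBER,0,.01,.01).ravel()
v0,v1=st[k][1],st[k][1]+st[k][3]
g=lambda v:f[2]+(v-f[3])*f[0]/f[1]
a,b=plane(s,g(v0),v0,.079),plane(s,g(v1),v1,.079);d=a-b
# top end far: seen edge at top; use bar top plane .081
print('ends',a,b,np.linalg.norm(d),np.degrees(np.arctan2(d[1],d[0])))
C=plane(s,g((v0+v1)/2),(v0+v1)/2,.081);print('tee',C)
T=R.from_euler('z',0).as_matrix();x=d/np.linalg.norm(d);y=np.array([x[1],-x[0],0])
B=plane(s,445,144,0);print('bottle base est',B,(B-C)@x,(B-C)@y)
dd=plane(s,398/1.4,160/1.4,.014);print('dish',dd)
to([C[0],C[1],.1],np.degrees(np.arctan2(d[1],d[0])))
E
```

```text
[ 257   88   34   78 1487]
ends [0.40993378 0.28355537 0.079     ] [0.44383083 0.23052825 0.079     ] 0.06293556688903115 122.58833763288031
tee [0.42633242 0.25793433 0.081     ]
bottle base est [0.58782918 0.34027597 0.        ] -0.01760410683967538 0.18042018208384847
dish [0.43065071 0.27049075 0.014     ]
pos [0.4589 0.2141 0.2577] head 124.12 tilt [ 4.e-04 -8.e-04 -1.e+00] t 3.425 F [ 0.04  0.71 -0.27]
shift cm [ 5.47 -0.23 15.76] turn z 1.53
```

Emit:
step_arm([
  [[2.7,-0.1,4],[0,0,1.5]],
  [[2.77,-0.1,4],[0,0,0]],
  [[0,0,4.5],[0,0,0]],
  [[0,0,3.3],[0,0,0]],
  [[0,0,0],[0,0,0]],
  [[0,0,0],[0,0,0]],
], claw=0)

```text
clock: 4.18
tool_pos: [0.4278, 0.2587, 0.1005]
eef_rot: [0.48, 0.877, 0.0, 0.001]
contact_force: [-0.3, -0.7, 0.3]
opening: 0.497
finger_force: 0.0
```

```bash
python3 - <<'E'
from h import *
to([.4266,.2575,.076],122.6)
s=snap('wrist','w4');im=cv2.resize(s['img'],(784,588));cv2.imwrite('pics/w4b.png',im[:,:,::-1])
print(proj(s,[.4266,.2575,.081])*1.4)
E
```

```text
pos [0.4278 0.2587 0.1005] head 122.59 tilt [ 1.5e-03  1.0e-04 -1.0e+00] t 4.175 F [-0.33 -0.66  0.33]
shift cm [-0.03 -0.17  2.45] turn z -0.01
[380.2388045  382.16278977]
```

View pics/w4b.png

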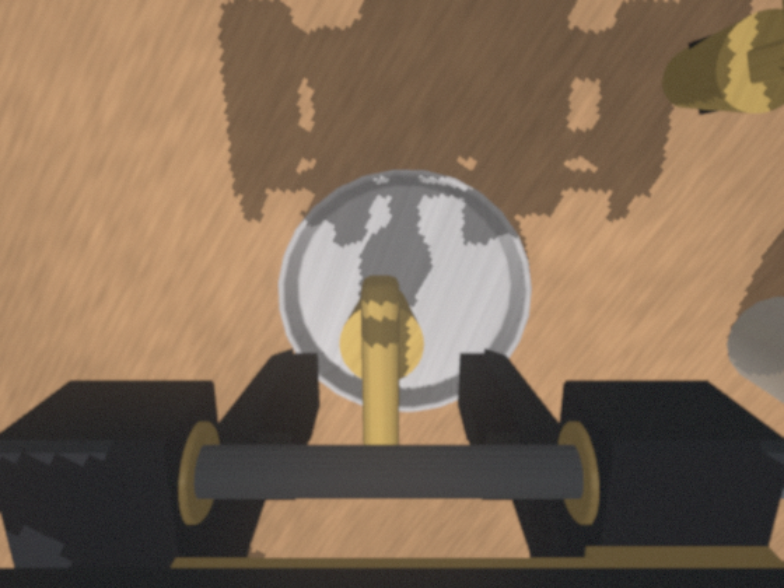

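The bar at x=381 lies between the fingers, whose centre is x≈389. I shift slightly, descend and close.

Emit:
step_arm([
  [[0,-0.17,1.2],[0,0,0]],
  [[0,0,1.2],[0,0,0]],
  [[0,0,0],[0,0,0]],
])

```text
clock: 4.6
tool_pos: [0.4246, 0.258, 0.0748]
eef_rot: [0.479, 0.878, -0.001, -0.0]
contact_force: [0.1, -0.8, 0.3]
opening: 0.501
finger_force: 0.0
```

Emit:
step_arm([
  [[0,0,0],[0,0,0]],
  [[0,0,0],[0,0,0]],
  [[0,0,0],[0,0,0]],
  [[0,0,0],[0,0,0]],
  [[0,0,0],[0,0,0]],
  [[0,0,0],[0,0,0]],
], claw=-1, grip_force=25)

```text
clock: 5.35
tool_pos: [0.4251, 0.2585, 0.0758]
eef_rot: [0.479, 0.878, 0.0, 0.0]
contact_force: [0.3, 0.3, 2.4]
opening: 0.129
finger_force: 25.0
```

```bash
python3 - <<'E'
from h import *
to([.4266,.2575,.076],122.6)
print(sensors.get_state()['finger_force'],sensors.get_state()['opening'])
s=snap('wrist','w5')
st=sensors.get_state();T=R.from_quat(st['eef_rot']).as_matrix()
im=s['img'];H,S,V=cv2.split(cv2.cvtColor(im,cv2.COLOR_RGB2HSV))
m=((H>=17)&(H<34)&(S>90)&(V>60)).astype(np.uint8)
o=np.where(m[150:320,262:290].sum(1)>5)[0]+150
print('rows',o.min(),o.max()); v=o.min()
for u in (270,):
  for z in (.081,.077): 
    P=plane(s,u,v,z);print(z,P,(T.T@(P-st['tool_pos'])*1000).round(1))
cv2.imwrite('pics/w5c.png',cv2.resize(im[150:330,160:400],(800,600))[:,:,::-1])
E
```

```text
pos [0.4251 0.2585 0.0758] head 122.73 tilt [ 2.e-04  1.e-04 -1.e+00] t 5.35 F [0.26 0.32 2.45]
shift cm [-0.17  0.07 -0.02] turn z 0.13
24.998306203633547 0.1290181963889719
rows 217 317
0.081 [0.40557372 0.28575955 0.081     ] [33.5 -1.7 -5.2]
0.077 [0.40619799 0.28463829 0.077     ] [32.2 -1.8 -1.2]
```

View pics/w5c.png

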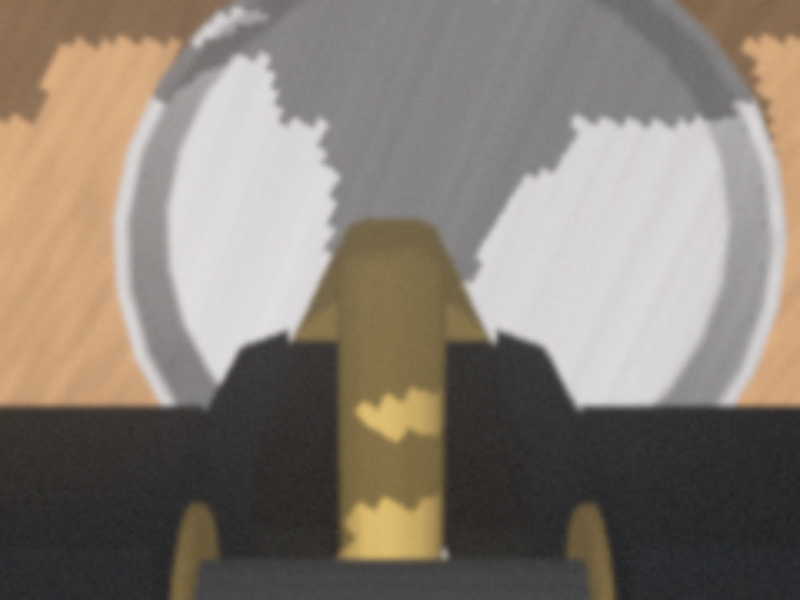

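Gripped with 25 N, with the bar centred between the pads. The far end face shows in crop rows 218 to 248. I convert those two edges to an offset along the bar.

```bash
python3 - <<'E'
from h import *
s=load('w5');st=sensors.get_state();T=R.from_quat(st['eef_rot']).as_matrix()
u=160+390*.3
for v,z in ((150+218*.3,.065),(150+248*.3,.081)):
    P=plane(s,u,v,z);print((T.T@(P-st['tool_pos'])*1000).round(1))
to([.5173,.0588,.16],82.4)
E
```

```text
[29.   0.8 10.8]
[30.8  0.8 -5.2]
pos [0.4251 0.2585 0.0758] head 122.73 tilt [ 3.e-04  1.e-04 -1.e+00] t 5.4 F [-0.15 -0.51  2.71]
shift cm [-21.78  -3.04  -8.42] turn z 40.33
```

Emit:
step_arm([
  [[0,0,-2],[0,0,0]],
  [[0,0,-4],[0,0,0]],
  [[0,0,-4],[0,0,0]],
  [[0,0,0],[0,0,0]],
])

```text
clock: 5.9
tool_pos: [0.4261, 0.2592, 0.1776]
eef_rot: [0.48, 0.877, 0.002, 0.001]
contact_force: [0.4, -0.0, -2.3]
opening: 0.129
finger_force: 25.0
```

Emit:
step_arm([
  [[-5,-0.7,0],[0,0,0]],
  [[-5.6,-0.8,0],[0,0,0]],
  [[-5.6,-0.8,0],[0,0,0]],
  [[-5.4,-0.75,0],[0,0,0]],
  [[0,0,0],[0,0,10]],
  [[0,0,0],[0,0,10]],
  [[0,0,0],[0,0,10]],
  [[0,0,0],[0,0,10]],
  [[0,0,0],[0,0,0]],
  [[0,0,0],[0,0,0]],
  [[0,0,0],[0,0,0]],
])

```text
clock: 7.28
tool_pos: [0.5159, 0.0601, 0.1753]
eef_rot: [0.75, 0.661, -0.0, -0.0]
contact_force: [-0.8, 0.3, -2.5]
opening: 0.13
finger_force: 25.0
```

```bash
python3 -c "
from h import *
to([.5167,.0604,.14],82.4)
s=sensors.get_state();print(s['moment'].round(3),s['finger_force'])
w=snap('wrist','w6')
cv2.imwrite('pics/w6c.png',cv2.resize(w['img'][150:330,160:400],(800,600))[:,:,::-1])"
```

```text
pos [0.5159 0.0601 0.1753] head 82.82 tilt [-8.e-04 -1.e-04 -1.e+00] t 7.275 F [-0.78  0.27 -2.47]
shift cm [0.04 0.08 3.53] turn z 0.42
[ 0.002 -0.089 -0.055] 24.997572200372815
```

View pics/w6c.png

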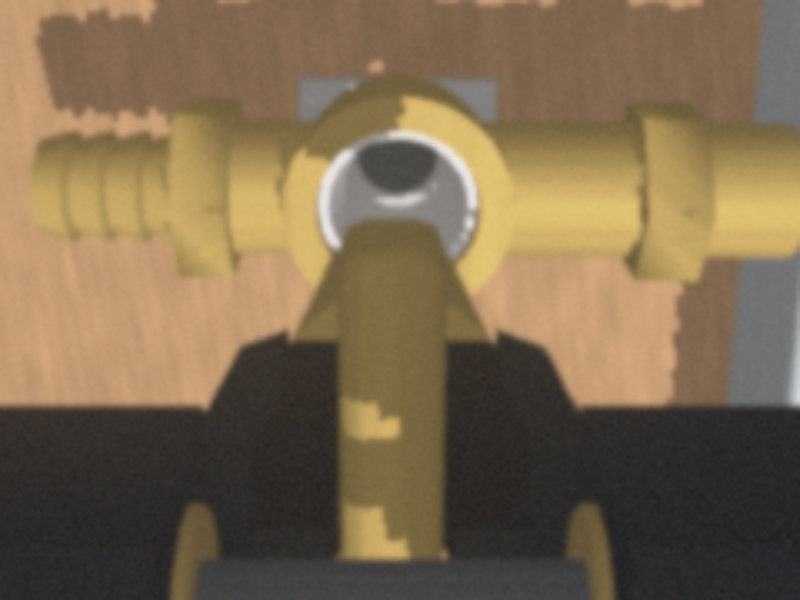

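The mouth of the bore is centred at about crop (399,211), with the bar at x≈391. The pipe is square to the bar.

```bash
python3 - <<'E'
from h import *
w=load('w6');T=[];
st=[sensors.get_state()]
for i in range(3):
    vision.snapshot('wrist'); st.append(sensors.get_state())
p=np.mean([a['tool_pos'] for a in st],0);print('tcp',p,np.std([a['tool_pos'] for a in st],0),np.mean([head(a) for a in st]))
T=R.from_quat(st[0]['eef_rot']).as_matrix()
for u,v in ((160+399*.3,150+211*.3),):
    P=plane(w,u,v,.06);print('mouth',P,(T.T@(P-p)*1000).round(2))
z=p[2]+.005
for v,zz in ((150+218*.3,p[2]-.0108),(150+248*.3,p[2]+.0052)):
    P=plane(w,160+392*.3,v,zz);print('bar end',(T.T@(P-p)*1000).round(2))
E
```

```text
tcp [0.51610592 0.06015923 0.17556734] [5.20069126e-05 1.38457024e-05 8.95814897e-05] 82.77041232679679
mouth [0.51751194 0.05797667 0.06      ] [ -1.99   1.72 115.57]
bar end [29.5   0.15 10.8 ]
bar end [31.22  0.13 -5.2 ]
```

Emit:
step_arm([
  [[0,0.1,1.5],[0,0,0.4]],
  [[0,0,2.5],[0,0,0]],
  [[0,0,1.2],[0,0,0]],
  [[0,0,0.8],[0,0,0]],
  [[0,0,0],[0,0,0]],
  [[0,0,0],[0,0,0]],
])

```text
clock: 8.22
tool_pos: [0.5176, 0.0603, 0.1162]
eef_rot: [0.753, 0.658, 0.0, 0.0]
contact_force: [0.4, -0.2, -2.7]
opening: 0.13
finger_force: 25.0
```

Emit:
step_arm([
  [[0,0,0.4],[0,0,0]],
  [[0,0,0.3],[0,0,0]],
  [[0,0,0],[0,0,0]],
])

```text
clock: 8.6
tool_pos: [0.517, 0.06, 0.1085]
eef_rot: [0.753, 0.658, -0.0, -0.0]
contact_force: [-0.4, 0.4, -2.7]
opening: 0.135
finger_force: 25.0
```

Emit:
step_arm([
  [[0,0,0.2],[0,0,0]],
  [[0,0,0.1],[0,0,0]],
  [[0,0,0],[0,0,0]],
])

```text
clock: 8.98
tool_pos: [0.5171, 0.0601, 0.1056]
eef_rot: [0.753, 0.658, -0.0, 0.0]
contact_force: [-0.0, 0.2, -2.9]
opening: 0.132
finger_force: 25.0
```

```bash
cat > f.py <<'E'
from h import *
L=[sensors.get_state()]
for i in range(4): vision.snapshot('wrist'); L.append(sensors.get_state())
for k in ('tool_pos','contact_force','moment'): print(k,np.mean([a[k] for a in L],0).round(4))
T=R.from_quat(L[-1]['eef_rot']).as_matrix();F=np.mean([a['contact_force'] for a in L],0)
print('F tool',(T.T@F).round(2),'M tool',(T.T@np.mean([a['moment'] for a in L],0)).round(3),'tilt',T[:,2].round(4),'head',np.mean([head(a) for a in L]),L[-1]['clock'])
E
python3 f.py
```

```text
tool_pos [0.5172 0.0601 0.1057]
contact_force [-0.0357  0.1129 -2.4334]
moment [-0.0303 -0.0803  0.0017]
F tool [ 0.11 -0.05  2.43] M tool [-0.084 -0.019 -0.002] tilt [ 2.e-04  0.e+00 -1.e+00] head 82.33096344975773 9.175
```

Emit:
step_arm([
  [[0,0,0.15],[0,0,0]],
  [[0,0,0.15],[0,0,0]],
  [[0,0,0],[0,0,0]],
])

```text
clock: 9.55
tool_pos: [0.5171, 0.0601, 0.1025]
eef_rot: [0.753, 0.658, -0.0, -0.0]
contact_force: [-0.6, 0.1, -2.6]
opening: 0.133
finger_force: 25.0
```

```bash
python3 f.py
```

```text
tool_pos [0.5171 0.0601 0.1027]
contact_force [ 0.3011  0.0848 -2.4427]
moment [-0.042  -0.0748  0.0028]
F tool [0.12 0.29 2.44] M tool [-0.08  -0.032 -0.003] tilt [ 1.e-04 -1.e-04 -1.e+00] head 82.33088014195002 9.75
```

Still free at 31 mm, so the plug is centred to well under 1 mm. I go on in 1 mm steps.

Emit:
step_arm([
  [[0,0,0.1],[0,0,0]],
  [[0,0,0.1],[0,0,0]],
  [[0,0,0],[0,0,0]],
])

```text
clock: 10.12
tool_pos: [0.5171, 0.0601, 0.1006]
eef_rot: [0.753, 0.658, -0.0, -0.0]
contact_force: [0.1, 0.2, -2.5]
opening: 0.129
finger_force: 25.0
```

```bash
python3 f.py
```

```text
tool_pos [0.5171 0.0601 0.1007]
contact_force [ 0.0241  0.1323 -2.4168]
moment [-0.0326 -0.0801  0.0079]
F tool [0.13 0.01 2.42] M tool [-0.084 -0.022 -0.008] tilt [ 1.e-04 -1.e-04 -1.e+00] head 82.32995119199987 10.325
```

Emit:
step_arm([
  [[0,0,0.1],[0,0,0]],
  [[0,0,0.05],[0,0,0]],
  [[0,0,0],[0,0,0]],
])

```text
clock: 10.7
tool_pos: [0.5171, 0.0601, 0.0991]
eef_rot: [0.753, 0.658, -0.0, -0.0]
contact_force: [0.4, 0.5, -2.8]
opening: 0.13
finger_force: 25.0
```

```bash
python3 f.py
```

```text
tool_pos [0.5171 0.0601 0.0992]
contact_force [ 0.0916  0.1749 -2.5375]
moment [-0.0333 -0.0572  0.0176]
F tool [0.19 0.07 2.54] M tool [-0.061 -0.025 -0.018] tilt [-0. -0. -1.] head 82.32910303219705 10.9
```

Emit:
step_arm([
  [[0,0,0.05],[0,0,0]],
  [[0,0,0],[0,0,0]],
])

```text
clock: 11.15
tool_pos: [0.5172, 0.0601, 0.0987]
eef_rot: [0.753, 0.658, -0.0, 0.0]
contact_force: [0.1, -0.3, -3.4]
opening: 0.132
finger_force: 25.0
```

```bash
python3 f.py
```

```text
tool_pos [0.5172 0.0601 0.0987]
contact_force [-0.1507 -0.1032 -2.7476]
moment [-0.051  -0.0726 -0.0022]
F tool [-0.12 -0.14  2.75] M tool [-0.079 -0.041  0.002] tilt [ 0.e+00 -1.e-04 -1.e+00] head 82.32809502605069 11.35
```

Emit:
step_arm([
  [[0,0,0.05],[0,0,0]],
  [[0,0,0.03],[0,0,0]],
  [[0,0,0],[0,0,0]],
])

```text
clock: 11.72
tool_pos: [0.5172, 0.06, 0.0979]
eef_rot: [0.753, 0.658, -0.0, 0.0]
contact_force: [0.9, 0.2, -2.0]
opening: 0.135
finger_force: 25.0
```

```bash
python3 f.py
```

```text
tool_pos [0.5172 0.0601 0.0979]
contact_force [ 0.5023 -0.1703 -2.2227]
moment [-0.1247 -0.0861  0.0029]
F tool [-0.1   0.52  2.22] M tool [-0.102 -0.112 -0.003] tilt [-0.e+00 -2.e-04 -1.e+00] head 82.326924284873 11.925
```

Emit:
step_arm([
  [[0,0.01,0.04],[0,0,0]],
  [[0,0,0],[0,0,0]],
])

```text
clock: 12.18
tool_pos: [0.5173, 0.0601, 0.0975]
eef_rot: [0.753, 0.658, -0.0, 0.0]
contact_force: [-0.3, -1.0, -2.6]
opening: 0.134
finger_force: 25.0
```

```bash
python3 f.py
```

```text
tool_pos [0.5173 0.0601 0.0975]
contact_force [ 0.2244 -0.2133 -2.2138]
moment [-0.1168 -0.0881 -0.0054]
F tool [-0.18  0.25  2.21] M tool [-0.103 -0.104  0.005] tilt [ 1.e-04 -1.e-04 -1.e+00] head 82.32678482255588 12.375
```

Emit:
step_arm([
  [[-0.01,0.01,0.05],[0,0,0]],
  [[0,0,0],[0,0,0]],
])

```text
clock: 12.62
tool_pos: [0.5173, 0.06, 0.097]
eef_rot: [0.753, 0.658, -0.0, 0.0]
contact_force: [-0.1, -0.5, -2.6]
opening: 0.134
finger_force: 25.0
```

```bash
python3 f.py
```

```text
tool_pos [0.5173 0.06   0.097 ]
contact_force [ 0.0991 -0.3762 -2.5851]
moment [-0.0993 -0.0744  0.0009]
F tool [-0.36  0.15  2.59] M tool [-0.087 -0.088 -0.001] tilt [-1.e-04 -1.e-04 -1.e+00] head 82.33059957674456 12.825
```

Only light side forces (fx −0.4, fy +0.15). I trim x by −0.2 mm and continue.

Emit:
step_arm([
  [[-0.02,0.01,0.06],[0,0,0]],
  [[0,0,0],[0,0,0]],
])

```text
clock: 13.08
tool_pos: [0.5174, 0.0598, 0.0964]
eef_rot: [0.753, 0.658, -0.0, -0.0]
contact_force: [-0.6, -0.6, -1.8]
opening: 0.132
finger_force: 25.0
```

```bash
python3 f.py
```

```text
tool_pos [0.5174 0.0598 0.0964]
contact_force [ 0.1288 -0.4167 -2.318 ]
moment [-0.0552 -0.0387 -0.0117]
F tool [-0.4   0.18  2.32] M tool [-0.046 -0.05   0.012] tilt [-0. -0. -1.] head 82.33296719410362 13.275
```

Emit:
step_arm([
  [[-0.02,0.01,0.06],[0,0,0]],
  [[0,0,0],[0,0,0]],
])

```text
clock: 13.52
tool_pos: [0.5174, 0.0597, 0.0958]
eef_rot: [0.753, 0.658, -0.0, -0.0]
contact_force: [-1.2, 0.0, -1.8]
opening: 0.134
finger_force: 25.0
```

```bash
python3 f.py
```

```text
tool_pos [0.5174 0.0597 0.0958]
contact_force [-0.6785  0.0639 -2.3833]
moment [0.0482 0.0622 0.0033]
F tool [-0.03 -0.68  2.38] M tool [ 0.068  0.04  -0.003] tilt [-1.e-04  0.e+00 -1.e+00] head 82.33500905232688 13.725
```

Emit:
step_arm([
  [[0,-0.01,0.05],[0,0,0]],
  [[0,0,0],[0,0,0]],
])

```text
clock: 13.98
tool_pos: [0.5174, 0.0597, 0.0953]
eef_rot: [0.753, 0.658, 0.0, -0.0]
contact_force: [-1.1, 0.4, -0.3]
opening: 0.13
finger_force: 25.0
```

```bash
python3 f.py
```

```text
tool_pos [0.5173 0.0597 0.0953]
contact_force [-0.9188  0.7281 -1.1529]
moment [0.0979 0.1454 0.0158]
F tool [ 0.6  -1.01  1.15] M tool [ 0.157  0.078 -0.016] tilt [-0.  0. -1.] head 82.33745793276957 14.175
```

Emit:
step_arm([
  [[0.01,-0.02,0.03],[0,0,0]],
  [[0,0,0],[0,0,0]],
])

```text
clock: 14.42
tool_pos: [0.5173, 0.0597, 0.0951]
eef_rot: [0.753, 0.658, 0.0, 0.0]
contact_force: [-1.6, -0.6, 0.7]
opening: 0.133
finger_force: 25.0
```

```bash
python3 f.py
```

```text
tool_pos [0.5173 0.0597 0.0951]
contact_force [-1.0626  0.4006  1.1718]
moment [0.0444 0.1601 0.001 ]
F tool [ 0.26 -1.11 -1.17] M tool [ 0.165  0.023 -0.001] tilt [ 3.e-04 -1.e-04 -1.e+00] head 82.32866284980216 14.625
```

Emit:
step_arm([
  [[0,-0.02,0.03],[0,0,0]],
  [[0,0,0],[0,0,0]],
])

```text
clock: 14.88
tool_pos: [0.5173, 0.0597, 0.095]
eef_rot: [0.753, 0.658, 0.0, 0.0]
contact_force: [-1.4, 0.3, 5.2]
opening: 0.135
finger_force: 25.0
```

```bash
python3 f.py
```

```text
tool_pos [0.5173 0.0597 0.095 ]
contact_force [-0.9267  0.0609  5.3586]
moment [-0.0082  0.1549  0.0088]
F tool [-0.06 -0.92 -5.36] M tool [ 0.152 -0.029 -0.009] tilt [ 7.e-04 -0.e+00 -1.e+00] head 82.3263693451626 15.075
```

Emit:
step_arm([
  [[0,-0.02,0.016],[0,0,0]],
  [[0,0,0],[0,0,0]],
  [[0,0,0],[0,0,0]],
  [[0,0,0],[0,0,0]],
  [[0,0,0],[0,0,0]],
])

```text
clock: 15.7
tool_pos: [0.5172, 0.0598, 0.0949]
eef_rot: [0.753, 0.658, 0.0, 0.0]
contact_force: [-1.0, 0.8, 5.9]
opening: 0.133
finger_force: 25.0
```

```bash
python3 f.py
```

```text
tool_pos [0.5172 0.0597 0.0949]
contact_force [-0.9554  0.0391  6.3747]
moment [-0.0476  0.1724 -0.0373]
F tool [-0.09 -0.95 -6.38] M tool [ 0.164 -0.07   0.037] tilt [ 1.e-03 -1.e-04 -1.e+00] head 82.32323753373961 15.9
```

Emit:
step_arm([
  [[0,-0.01,0.015],[0,0,0]],
  [[0,0,0],[0,0,0]],
  [[0,0,0],[0,0,0]],
  [[0,0,0],[0,0,0]],
  [[0,0,0],[0,0,0]],
  [[0,0,0],[0,0,0]],
])

```text
clock: 16.65
tool_pos: [0.5172, 0.0598, 0.0949]
eef_rot: [0.753, 0.658, 0.0, 0.0]
contact_force: [-0.9, -0.5, 7.3]
opening: 0.13
finger_force: 25.0
```

```bash
python3 f.py
```

```text
tool_pos [0.5172 0.0598 0.0949]
contact_force [-1.1459 -0.0712  7.1969]
moment [-0.0398  0.1636 -0.0218]
F tool [-0.22 -1.12 -7.2 ] M tool [ 0.157 -0.061  0.022] tilt [ 0.0013 -0.     -1.    ] head 82.32249953761934 16.85
```

Pressed home with about 9.6 N for a second; the origin is near 23 mm. Now I ease off.

Emit:
step_arm([
  [[0,0,-0.03],[0,0,0]],
  [[0,0,-0.025],[0,0,0]],
  [[0,0,0],[0,0,0]],
])

```text
clock: 17.23
tool_pos: [0.5172, 0.0597, 0.0949]
eef_rot: [0.753, 0.658, 0.0, 0.0]
contact_force: [1.3, 0.5, 2.2]
opening: 0.136
finger_force: 25.0
```

```bash
python3 f.py
```

```text
tool_pos [0.5172 0.0597 0.0949]
contact_force [ 0.9573 -0.1134  1.7433]
moment [-0.0981 -0.3473 -0.0097]
F tool [ 0.02  0.97 -1.74] M tool [-0.357 -0.051  0.01 ] tilt [ 7.e-04  0.e+00 -1.e+00] head 82.3194564425479 17.425
```

Emit:
step_arm([
  [[0,0.01,-0.025],[0,0,0]],
  [[0,0,0],[0,0,0]],
], grip_force=12)

```text
clock: 17.68
tool_pos: [0.5171, 0.0597, 0.0949]
eef_rot: [0.753, 0.658, 0.0, 0.0]
contact_force: [2.5, 0.7, -3.1]
opening: 0.134
finger_force: 12.0
```

```bash
python3 f.py
```

```text
tool_pos [0.5171 0.0597 0.095 ]
contact_force [ 3.3276 -0.1691 -4.1035]
moment [-0.0701 -0.7067 -0.008 ]
F tool [0.28 3.32 4.1 ] M tool [-0.71   0.025  0.008] tilt [ 3.e-04  1.e-04 -1.e+00] head 82.3243073574052 17.875
```

Emit:
step_arm([
  [[0,0.05,0.02],[0,0,0]],
  [[0,0,0],[0,0,0]],
])

```text
clock: 18.12
tool_pos: [0.5171, 0.0597, 0.095]
eef_rot: [0.753, 0.658, -0.0, -0.0]
contact_force: [2.3, 0.7, -3.6]
opening: 0.138
finger_force: 12.0
```

```bash
python3 f.py
```

```text
tool_pos [0.5171 0.0597 0.095 ]
contact_force [ 1.9747  0.3752 -3.2178]
moment [-0.0128 -0.4804 -0.0248]
F tool [0.64 1.91 3.22] M tool [-0.478  0.051  0.025] tilt [-3.e-04 -1.e-04 -1.e+00] head 82.33597549009022 18.325
```

Emit:
step_arm([
  [[0.02,0.06,0.015],[0,0,0]],
  [[0,0,0],[0,0,0]],
])

```text
clock: 18.58
tool_pos: [0.5172, 0.0597, 0.0949]
eef_rot: [0.753, 0.658, -0.001, -0.0]
contact_force: [-1.3, 0.8, 1.9]
opening: 0.137
finger_force: 12.0
```

```bash
python3 f.py
```

```text
tool_pos [0.5172 0.0597 0.0949]
contact_force [-1.8598  0.3175  2.3785]
moment [-0.0134  0.1994  0.0109]
F tool [ 0.07 -1.89 -2.38] M tool [ 0.196 -0.04  -0.011] tilt [-1.1e-03 -4.0e-04 -1.0e+00] head 82.34002755392898 18.775
```

Emit:
step_arm([
  [[0,-0.025,-0.007],[0,0,0]],
  [[0,0,0],[0,0,0]],
])

```text
clock: 19.02
tool_pos: [0.5173, 0.0597, 0.0949]
eef_rot: [0.753, 0.658, -0.0, -0.0]
contact_force: [-1.7, -0.1, 2.7]
opening: 0.132
finger_force: 12.0
```

```bash
python3 f.py
```

```text
tool_pos [0.5173 0.0597 0.0949]
contact_force [-2.4142 -0.5941  3.7179]
moment [-0.0431  0.4148 -0.0213]
F tool [-0.91 -2.32 -3.72] M tool [ 0.405 -0.098  0.021] tilt [-6.e-04 -4.e-04 -1.e+00] head 82.33098154768474 19.225
```

Emit:
step_arm([
  [[-0.01,-0.03,-0.02],[0,0,0]],
  [[0,0,0],[0,0,0]],
  [[0,0,0],[0,0,0]],
  [[0,0,0],[0,0,0]],
])

```text
clock: 19.73
tool_pos: [0.5173, 0.0598, 0.095]
eef_rot: [0.753, 0.658, -0.0, -0.0]
contact_force: [-1.4, 0.6, -1.8]
opening: 0.132
finger_force: 12.0
```

```bash
python3 f.py
```

```text
tool_pos [0.5173 0.0597 0.095 ]
contact_force [-1.4833  0.1112 -1.3864]
moment [-0.0514  0.2529 -0.0031]
F tool [-0.09 -1.48  1.39] M tool [ 0.244 -0.085  0.003] tilt [-3.e-04 -1.e-04 -1.e+00] head 82.32715970579594 19.925
```

Emit:
step_arm([
  [[0,-0.01,0],[0,0,1]],
  [[0,0.011,0],[0,0,4]],
  [[0,0.011,0],[0,0,4]],
  [[0,0,0],[0,0,0]],
])

```text
clock: 20.42
tool_pos: [0.5177, 0.0597, 0.0952]
eef_rot: [0.802, 0.597, 0.0, 0.0]
contact_force: [-1.9, -0.6, -0.3]
opening: 0.138
finger_force: 12.0
```

```bash
python3 f.py
```

```text
tool_pos [0.5177 0.0597 0.0952]
contact_force [-1.2069 -0.5678 -0.7114]
moment [-0.1484  0.1376 -0.0019]
F tool [-0.89 -0.99  0.71] M tool [ 0.089 -0.182  0.002] tilt [ 4.e-04 -0.e+00 -1.e+00] head 73.36021978163109 20.625
```

Emit:
step_arm([
  [[-0.02,0,0],[0,0,4]],
  [[0,0.011,0],[0,0,4]],
  [[0,0.011,0],[0,0,4]],
  [[0,0,0],[0,0,0]],
])

```text
clock: 21.12
tool_pos: [0.5181, 0.0595, 0.0952]
eef_rot: [0.86, 0.51, 0.0, 0.0]
contact_force: [-0.1, -0.9, -1.6]
opening: 0.131
finger_force: 12.0
```

```bash
python3 f.py
```

```text
tool_pos [0.5181 0.0595 0.0952]
contact_force [ 0.6976 -0.6332 -1.646 ]
moment [-0.1788 -0.1196 -0.0351]
F tool [-0.22  0.91  1.65] M tool [-0.191 -0.1    0.035] tilt [ 9.e-04  2.e-04 -1.e+00] head 61.38512160997551 21.325
```

Emit:
step_arm([
  [[0,0.02,0.003],[0,0,4]],
  [[0,0.012,0],[0,0,4]],
  [[0,0.012,0],[0,0,4]],
  [[0,0,0],[0,0,0]],
])

```text
clock: 21.82
tool_pos: [0.5185, 0.0592, 0.0952]
eef_rot: [0.909, 0.418, 0.0, 0.0]
contact_force: [1.6, -0.8, -1.3]
opening: 0.134
finger_force: 12.0
```

```bash
python3 f.py
```

```text
tool_pos [0.5185 0.0592 0.0952]
contact_force [ 1.5438 -1.4641 -0.901 ]
moment [-0.2942 -0.3008  0.0081]
F tool [-0.11  2.12  0.9 ] M tool [-0.42  -0.027 -0.008] tilt [ 1.e-03  1.e-04 -1.e+00] head 49.39004085443749 22.025
```

Emit:
step_arm([
  [[0,0.035,0],[0,0,4]],
  [[0,0.02,0],[0,0,4]],
  [[0,0.012,0],[0,0,4]],
  [[0,0,0],[0,0,0]],
  [[0,0,0],[0,0,0]],
])

```text
clock: 22.65
tool_pos: [0.5188, 0.0587, 0.0951]
eef_rot: [0.947, 0.321, 0.0, 0.0]
contact_force: [1.9, -1.4, -0.8]
opening: 0.137
finger_force: 12.0
```

```bash
python3 f.py; python3 -c "
from h import *
w=snap('side','s7');cv2.imwrite('pics/s7c.png',cv2.resize(w['img'][170:260,208:328],(800,600),interpolation=cv2.INTER_CUBIC)[:,:,::-1])"
```

```text
tool_pos [0.5188 0.0587 0.0951]
contact_force [ 2.2756 -1.6695 -1.9046]
moment [-0.3327 -0.5079 -0.0314]
F tool [0.8  2.71 1.91] M tool [-0.573  0.202  0.031] tilt [ 7.e-04  1.e-04 -1.e+00] head 37.36933117976736 22.85
```

View pics/s7c.png

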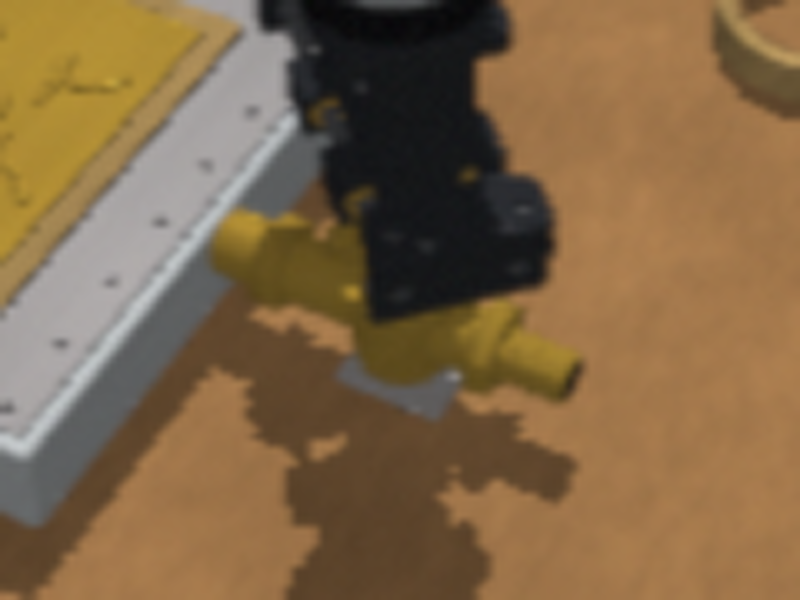

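The swing reached 45° with the plug seated. Going back to shut, the measured arc puts the plug axis about 2.3 mm behind the TCP.

Emit:
step_arm([
  [[0,0.02,0.002],[0,0,-4]],
  [[0,-0.016,0],[0,0,-4]],
  [[0,-0.016,0],[0,0,-4]],
  [[0,0,0],[0,0,0]],
])

```text
clock: 23.4
tool_pos: [0.5185, 0.0591, 0.0952]
eef_rot: [0.909, 0.417, 0.0, -0.0]
contact_force: [1.2, -1.2, -0.2]
opening: 0.129
finger_force: 12.0
```

```bash
python3 f.py
```

```text
tool_pos [0.5185 0.0591 0.0952]
contact_force [ 1.4724 -0.2956 -0.091 ]
moment [-0.1404 -0.4192  0.0158]
F tool [0.74 1.31 0.09] M tool [-0.409  0.167 -0.016] tilt [ 3.e-04  2.e-04 -1.e+00] head 49.29789162537851 23.6
```

Emit:
step_arm([
  [[0.01,0,-0.005],[0,0,-4]],
  [[0,-0.016,0],[0,0,-4]],
  [[0,-0.016,0],[0,0,-4]],
  [[0,0,0],[0,0,0]],
])

```text
clock: 24.1
tool_pos: [0.518, 0.0594, 0.0951]
eef_rot: [0.86, 0.51, -0.0, -0.0]
contact_force: [0.4, -0.0, -1.3]
opening: 0.134
finger_force: 12.0
```

```bash
python3 f.py
```

```text
tool_pos [0.518  0.0594 0.0951]
contact_force [ 1.2468  0.0377 -1.0168]
moment [ 0.0258 -0.377   0.0568]
F tool [0.63 1.08 1.02] M tool [-0.318  0.204 -0.057] tilt [-2.e-04  1.e-04 -1.e+00] head 61.283440559053005 24.3
```

Emit:
step_arm([
  [[0.01,-0.01,0],[0,0,-4]],
  [[0,-0.014,0],[0,0,-4]],
  [[0,-0.016,0],[0,0,-4]],
  [[0,0,0],[0,0,0]],
])

```text
clock: 24.8
tool_pos: [0.5176, 0.0596, 0.0951]
eef_rot: [0.802, 0.597, -0.0, -0.0]
contact_force: [0.5, 0.9, 0.2]
opening: 0.131
finger_force: 12.0
```

```bash
python3 f.py
```

```text
tool_pos [0.5176 0.0596 0.0951]
contact_force [0.2254 0.9022 0.2404]
moment [ 0.1406 -0.1459 -0.0372]
F tool [ 0.93 -0.04 -0.24] M tool [-0.099  0.177  0.037] tilt [-5.e-04 -1.e-04 -1.e+00] head 73.26921015241922 25.0
```

Emit:
step_arm([
  [[0.015,-0.016,-0.006],[0,0,-4]],
  [[0,-0.016,0],[0,0,-4]],
  [[0,-0.004,0],[0,0,-1.1]],
  [[0,0,0],[0,0,0]],
])

```text
clock: 25.5
tool_pos: [0.5173, 0.0596, 0.095]
eef_rot: [0.753, 0.659, -0.0, -0.0]
contact_force: [0.4, 1.0, -0.6]
opening: 0.138
finger_force: 12.0
```

```bash
python3 f.py
```

```text
tool_pos [0.5172 0.0596 0.095 ]
contact_force [-0.1018  1.065  -1.4029]
moment [ 0.2101 -0.0284 -0.0262]
F tool [ 1.04 -0.24  1.4 ] M tool [-0.     0.212  0.026] tilt [-7.e-04 -2.e-04 -1.e+00] head 82.38923951561046 25.7
```

Shut again at 82.4°, with a light touch. I release by opening a little, then lift straight up.

Emit:
step_arm([
  [[0,0,0],[0,0,0]],
  [[0,0,0],[0,0,0]],
  [[0,0,0],[0,0,0]],
  [[0,0,0],[0,0,0]],
], claw=-0.3)

```text
clock: 26.2
tool_pos: [0.5176, 0.0595, 0.0952]
eef_rot: [0.752, 0.659, 0.0, 0.0]
contact_force: [0.1, -0.0, 0.4]
opening: 0.35
finger_force: 0.0
```

Emit:
step_arm([
  [[0,0,-1],[0,0,0]],
  [[0,0,-3],[0,0,0]],
  [[0,0,-5],[0,0,0]],
  [[-3,0,-4],[0,0,0]],
  [[-5,0,0],[0,0,0]],
  [[0,0,0],[0,0,0]],
  [[0,0,0],[0,0,0]],
])

```text
clock: 27.08
tool_pos: [0.507, -0.0193, 0.2256]
eef_rot: [0.752, 0.659, 0.0, -0.0]
contact_force: [-0.5, 0.8, -0.3]
opening: 0.346
finger_force: 0.0
```

```bash
python3 -c "
from h import *
w=snap('side','s8');v=snap('wrist','w8')
a=cv2.resize(w['img'][170:260,208:328],(400,300),interpolation=cv2.INTER_CUBIC);b=cv2.resize(v['img'],(400,300))
cv2.imwrite('pics/e.png',np.hstack([a,b])[:,:,::-1]);to([.5173,.0597,.2])
print(proj(v,[.517,.0588,.102]))"
```

```text
pos [ 0.5071 -0.0182  0.2253] head 82.56 tilt [ 3.e-04  1.e-03 -1.e+00] t 27.175 F [ 0.26 -0.49  0.33]
shift cm [ 7.85 -0.    2.54] turn z None
[276.40024557  93.78199595]
```

View pics/e.png

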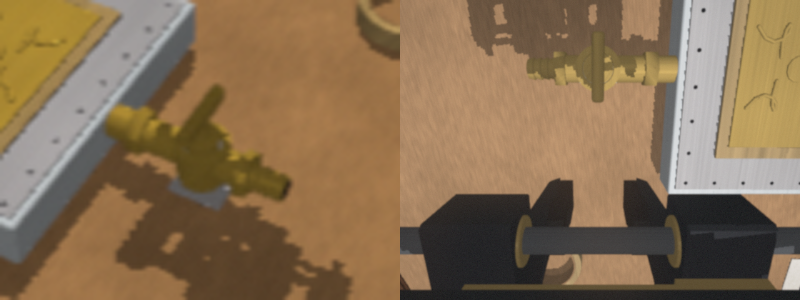

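The plug stands upright in the barrel, with its bar at (597,67) in the composite, across the pipe, and it has been let go. I hand in.

```bash
python3 -c "
from h import *
print(finish_job())"
```

```text
the job is handed in; nothing more can be done
None
```

The plug is home in the tap, upright, shut and let go: it was pressed home at about 9.6 N, then swung 45° towards open and back under a light touch. I handed the job in after about 27 s of robot time; no verdict was returned.

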